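# Screw a new knob into the lid of a garage storage chest

## Robot

A 6-joint arm with a two-finger parallel gripper is mounted at the origin on the work surface. World frame = base frame: x ahead of the robot, y to its left, z up, the work surface at z = 0. Lengths are in m, angles in rad, forces in N, time in s.
With the tool pointing down it reaches from about 0.375 to 0.9 m from the base axis. Payload 3.1 kg.
Tool frame: the origin (TCP) lies between the finger pads; the fingertips stand 8 mm ahead of it and the grasp point (between the pads) lies 11 mm behind it; z points along the fingers, y is the line along which they close (so a half turn about z gives the same grasp; the last joint's range is limited). The gripper opens to 87 mm and grips with 3 to 60 N. Pads are 19 mm wide; open, the fingers measure 117 mm over their backs; the gripper's body (75 mm by 190 mm) begins 51 mm behind the grasp point.
Start: joints at [-1.411, 0.527, 1.433, -0, 1.181, -0.178], TCP at [0.208, -0.589, 0.231] pointing down, gripper open.
Joint ranges: [-3.08, 3.08], [-0.75, 2.2], [0.22, 2.44], [-1.43, 4.57], [0, 2.65], [-2.85, 2.85]. Speed limits (rad/s): [2.79, 2.79, 3.14, 3.14, 3.14, 3.14].

## Interface

Orientations are given as a unit quaternion [x, y, z, w].
In Python, from rig import robot, vision, job gives the robot as it stands.
- The arm moves only by the shell command python3 -m handwheel 'ROWS' [OPENING] [FORCE]. ROWS is JSON, a list of rows, each a list of 4 numbers: the shift along the tool's x, y, z as a fraction of full scale, then the turn about the tool's z as a fraction of full scale. A call has 1 to 20 rows; each row is the pose to reach, as a shift and turn from the pose commanded when the call began, along the tool's axes at that moment, turning the shorter way round; what a row does not reach only later rows make up. Full scale, the value 1, is 300 mm for a shift and 2 pi rad for a turn. A row lasts 1/12 s, in which the tool goes at most 41.7 mm and 7.16 degrees, less where a joint would pass 70% of its speed; a pose out of reach is approached as far as the arm can. A call with a number of a shift or a turn outside -1 to 1 is refused whole. A call with a gripper value outside its range is refused whole. OPENING is the opening in per cent of the stroke, from 0 (shut) to 100 (fully open), set as the call begins (- or left out, the last holds). The fingers move at their own pace and stop on an object; FORCE is the grip in N (left out, the last holds). Time passes only in rows, so rows that repeat a pose let the fingers close. It gives the time, the measured TCP pose, the force, the opening and the grip force at its end, in the units of the state.
- robot.get_obs(): the state, without advancing time (a new reading comes with each control period).
- vision.camera(name): name is "scene" or "top" or "wrist"; returns a dict with "frame" (480x640x3 uint8, red, green, blue), "K" (3x3 intrinsics, pixels), "cam_to_world" (4x4, takes a point from camera to world coordinates); the wrist camera has in their place "hand_eye" (4x4, takes a point from camera to tool coordinates, whose origin is the TCP and whose axes are the flange's). Camera axes: x right, y down, z forward; pixel columns grow to the right and rows downward; lengths in m; the calibration is good to about 2 mm. A picture is of the moment at which its call begins: read the wrist's pose just before it. There is no depth.
- job.hand_in(): hands the job in; it is judged then, once.
Trained networks look in the newest picture that a camera, given by its name, has taken for a name from the list of things; names that differ only in an ending like _2 or _b are one class to them, and where a whole thing is asked for, a point or a joint stands for the part that bears it (a point fixed in the world has none). Each returns a list of dicts, best first, with "conf" (0 to 1); they miss things now and then, are a little off and sometimes report something else, mostly with a low value. They report only what shows in the picture. A call takes as long as a camera call. They do not tell look-alikes from the thing itself.
- vision.look_for(camera, label): "point" ([row, column] in pixels, amid what is visible of it).
- vision.outline_of(camera, label): "mask" (480x640 bool, what is visible of it) and "point" ([row, column] in pixels, amid what is visible of it).
The state is a dict: "time": time; "q": joint angles; "joint_velocities": joint speeds; "joint_torque": joint torques, N m; "position": TCP position; "tool_rot": TCP orientation; "ft_force": force on the tool from outside, world axes, zero at the start; "moment": the same for the moment, N m; "grip_width": finger opening in m; "grip_force": force on a finger pad.
Only numpy, scipy, OpenCV 4.12 (cv2) and the standard library are available. Lean on these libraries where they do the work, as an engineer would, in place of code of your own. Each camera call takes 0.05 s, during which the arm holds its last target. There are 200 camera calls.

## Task

Take the red wing knob out of the wooden block, stand its self-tapping screw upright in the pilot hole of the chest's plywood lid, and screw it in clockwise while pressing firmly along its axis, until the knob's collar lies flush on the lid. Do not press so hard that the lid is damaged, leave the jar, tape roll and screwdriver where they are, and let go of the knob at the end.

Things in the scene. Friction and masses are not known exactly. Their poses are not given: they have to be found in the camera images.
- knob_grip (a point): Grip point of the loose red wing knob (50 g), on its axis, 32 mm above the collar's underside, z up. Its wing is a flat bar 12 mm thick along the point's x, 42 mm long along y, from 6 to 52 mm above the collar's underside: grip it across its thickness (x). Below it a round collar 32 mm across, 6 mm thick, and below that a steel self-tapping screw 10 mm across, 22 mm long, with a tapered tip.
- knob: The same knob, its origin on the axis at the underside of the collar, the face that must come to lie on the lid; axes as for knob_grip. Turned clockwise (seen from above) under a push of 16 to 25 N the screw cuts its thread and sinks 8 mm per full turn, so half a turn or a little more brings the collar flush. Pushed less it slips: below about 9 N it only spins. It may be let go and taken again between turns.
- block: Fixed wooden block 70 x 70 mm, 45 mm high, origin at the centre of its underside. The knob stands in the 13 mm hole, 28 mm deep, in the middle of its top, its collar resting on the top; lift it straight up.
- pilot_hole (a point): Centre of the mouth of the pilot hole, level with the upper face of the chest's lid, z up. The hole is 12 mm across, marked by four short black lines. A screw set in it stops on uncut wood with its collar 4 mm above the lid; pressing without turning does not sink it.
- chest_lid: Plywood lid of the storage chest, 200 x 260 mm (x, y), 18 mm thick, origin at the centre of its underside, pilot hole in its middle. It lies on a rubber seal: it does not yield to the first 6 N of downward push, then about 1 mm per 15 N, and springs back. It is damaged if the knob is pressed against it with more than 35 N.
- chest: Fixed blue storage chest under the lid, 200 x 260 mm, origin at the centre of its underside on the bench; the upper face of its lid is 132 mm above that.
- jar: Amber glass jar with a black cap, 64 mm across, 85 mm high, origin at the centre of its underside. Leave alone.
- tape: Yellow roll of tape lying flat, 96 mm across, 25 mm high, origin at the centre of its underside. Leave alone.
- screwdriver: Orange-handled screwdriver lying on the bench, 200 mm long along its x. Leave alone.
Mind the look-alikes: they are no part of the job. Of the things that look like the knob, the middle-sized one is meant.

How it is judged:
On the way, in this order (a step that is already met when the one before it is completed fails the run):
1. the screw stands in the pilot hole: collar within 7 mm of the lid, axis within 3 mm of the hole (z of knob in the frame of pilot_hole below 0.007 m and horizontal distance between knob and pilot_hole below 0.003 m), for 0.2 s.
2. the thread has bitten: collar within 2.5 mm of the lid, axis within 3 mm of the hole (z of knob in the frame of pilot_hole below 0.0025 m and horizontal distance between knob and pilot_hole below 0.003 m), for 0.2 s.
At the end, for the whole second after the job is handed in: The knob stands upright in the pilot hole with its collar flush on the lid (within 1 mm, axis within 3 mm of the hole, tilt under 0.06 rad), released and at rest (z of knob in the frame of pilot_hole below 0.001 m and horizontal distance between knob and pilot_hole below 0.003 m and angle between knob's own z axis and vertical below 0.06 rad and linear speed of knob below 0.02 m/s and contact force between the fingers and knob below 0.1 N); the robot touches nothing.
It fails at once if the knob and the lid are pressed together with more than 35 N (contact force between knob and chest_lid above 35 N).
It fails at once if the jar is moved by more than 20 mm (distance of jar from where it was at the start of the episode above 0.02 m).
It fails at once if the tape roll is moved by more than 20 mm (distance of tape from where it was at the start of the episode above 0.02 m).
It fails at once if the screwdriver is moved by more than 20 mm (distance of screwdriver from where it was at the start of the episode above 0.02 m).
It also fails if it takes over 58 s, if anything falls off the work surface, if the arm or the gripper's body presses on something with over 40 N, if the wrist force passes 120 N, or if a joint passes its speed limit or range.

## Working session

There is one attempt and no reset: what is moved stays moved. The work goes in short steps, Python scripts to look and compute and a shell command to move; the robot and the scene stay as the last step left them, time stands still between calls to the robot, and variables do not carry over. Pictures are saved under pics/ and viewed, at most 10 in all, crops included, and the job is handed in when it is done.

```bash
mkdir -p pics
cat > h.py <<'E'
import numpy as np, cv2
from rig import robot, vision, job
def ray(c,px):
    K=c["K"]; d=np.linalg.inv(K)@[px[1],px[0],1]; return d
def hit(c,px,z,T=None):
    T=c["cam_to_world"] if T is None else T
    T=np.array(T); d=T[:3,:3]@ray(c,px); o=T[:3,3]; return o+d*(z-o[2])/d[2]
E
python3 - <<'E'
from h import *
o=robot.get_obs(); print(o["position"],o["tool_rot"],o["ft_force"],o["time"],o["grip_width"])
ims=[]
for n in("scene","top"):
    c=vision.camera(n); cv2.imwrite(f"pics/{n}.png",c["frame"][:,:,::-1]); print(n,np.round(c["cam_to_world"],3).tolist(), c["K"][0][0])
    for l,z in(("knob",.07),("block",.045),("pilot_hole",.132),("chest_lid",.132),("jar",.085),("tape",.025),("screwdriver",.01)):
        for d in vision.look_for(n,l): print(l,np.round(d["point"]),round(d["conf"],2),np.round(hit(c,d["point"],z),3))
E
```

```text
[ 0.2076253  -0.58874685  0.22954717] [ 9.85686783e-01  1.68583339e-01  6.58957664e-06 -1.10604390e-03] [-1.01182942  0.19605323 -0.33620751] 0.0 0.08660490400550049
scene [[-0.516, 0.506, -0.691, 1.145], [0.856, 0.315, -0.409, 0.195], [0.01, -0.803, -0.596, 0.6], [0.0, 0.0, 0.0, 1.0]] 443.04885807322427
knob [262. 202.] 0.75 [ 0.7   -0.328  0.07 ]
knob [281. 283.] 0.72 [ 0.664 -0.168  0.07 ]
block [264. 256.] 0.79 [ 0.629 -0.259  0.045]
pilot_hole [290. 485.] 0.72 [0.575 0.154 0.132]
pilot_hole [328. 255.] 0.65 [ 0.823 -0.101  0.132]
chest_lid [290. 483.] 0.64 [0.576 0.151 0.132]
jar [225. 304.] 0.84 [ 0.515 -0.22   0.085]
jar [290. 486.] 0.57 [0.516 0.151 0.085]
tape [331. 254.] 0.97 [ 0.757 -0.167  0.025]
screwdriver [199. 247.] 0.91 [ 0.4   -0.468  0.01 ]
top [[0.028, -0.998, 0.048, 0.531], [-1.0, -0.028, -0.004, -0.116], [0.005, -0.048, -0.999, 1.077], [0.0, 0.0, 0.0, 1.0]] 559.0055027160626
knob [174. 432.] 0.89 [ 0.699 -0.33   0.07 ]
knob [231. 404.] 0.64 [ 0.593 -0.281  0.07 ]
block [227. 394.] 0.62 [ 0.602 -0.266  0.045]
pilot_hole [243. 158.] 0.87 [0.557 0.145 0.132]
chest_lid [245. 160.] 0.58 [0.554 0.141 0.132]
jar [306. 388.] 0.91 [ 0.46  -0.253  0.085]
tape [147. 349.] 0.7 [ 0.753 -0.181  0.025]
screwdriver [340. 494.] 0.7 [ 0.396 -0.467  0.01 ]
```

View pics/scene.png

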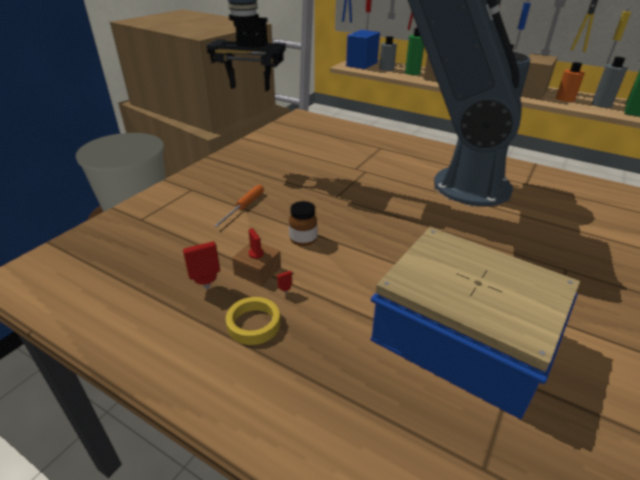

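View pics/top.png

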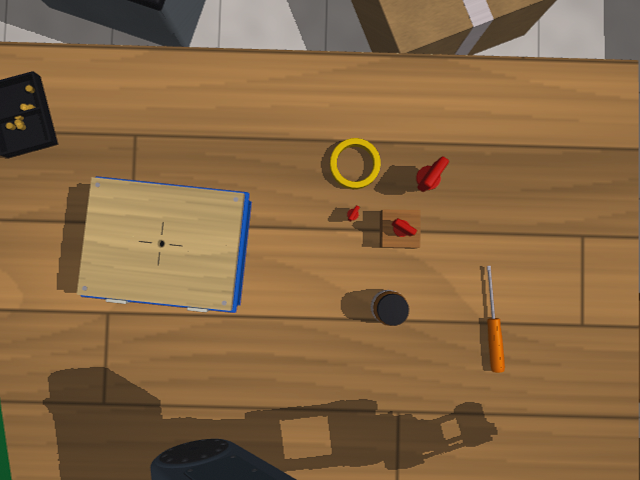

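Three red knobs: the large one at scene (262,202), the small one at (281,283), and the middle-sized one in the block at (243,255), which is (228,404) in top. The one in the block fits: it is mid-sized and stands in the block's hole. The pilot hole is at top (243,161). I'll confirm the knob in a crop and measure its axis.

Run:
```python
from h import *
c=vision.camera("top"); f=c["frame"]
cr=cv2.resize(f[140:260,320:470],None,fx=5,fy=5,interpolation=cv2.INTER_CUBIC); cv2.imwrite("pics/crop.png",cr[:,:,::-1])
g=f.astype(int); m=((g[:,:,0]>120)&(g[:,:,1]<70)&(g[:,:,2]<70)).astype(np.uint8)
n,l,s,cen=cv2.connectedComponentsWithStats(m)
for i in range(1,n):
    if s[i,4]>20:
        p=np.argwhere(l==i)[:,::-1].astype(np.int32); print(cen[i],s[i], cv2.minAreaRect(p))
print(hit(c,[243.5,161],.132), hit(c,[227,404],.097),hit(c,[229,402],.097))
```

```text
[436.48688047 173.48396501] [425 157  24  33 343] ((437.4999694824219, 173.5), (12.480753898620605, 35.22346115112305), 33.690067291259766)
[354.53488372 213.25581395] [349 205  11  15  86] ((355.30303955078125, 213.0518035888672), (6.910231113433838, 14.90018367767334), 30.256441116333008)
[405.9        225.82666667] [396 218  21  17 150] ((406.2809143066406, 225.55056762695312), (22.6839542388916, 7.419985771179199), 32.00538635253906)
[492.73563218 346.12643678] [491 320   5  52  87] ((493.2088623046875, 345.4865417480469), (51.15171813964844, 2.9293932914733887), 86.3086166381836)
[0.55738551 0.13900008 0.132     ] [ 0.59921222 -0.27703458  0.097     ] [ 0.59559063 -0.27358538  0.097     ]
```

View pics/crop.png

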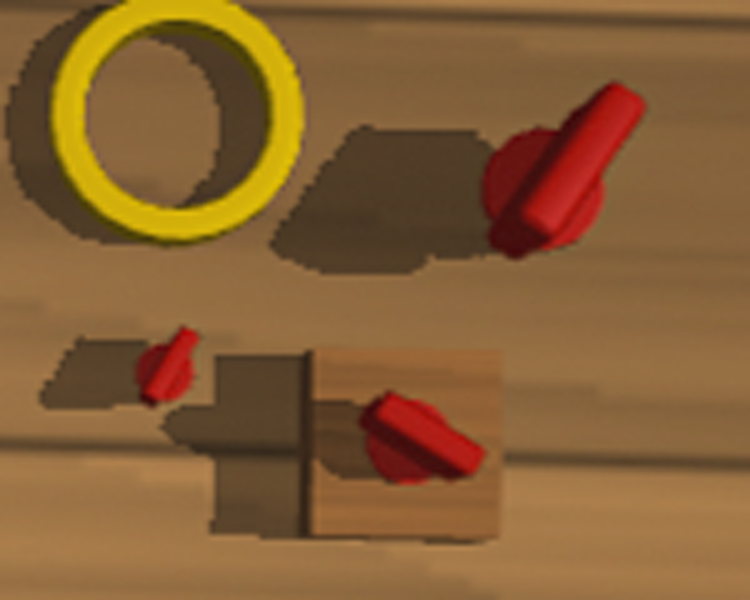

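The crop confirms it. The knob in the block is mid-sized, with its wing-top centre at top px (row 226.8, col 405.6) and the wing running about 32° down to the right. I'll move above it with the wing across the fingers.

```bash
python3 -m handwheel '[[0.9,-0.32,0,0],[0.9,-0.32,0,0],[0.9,-0.32,0,0],[0.9,-0.32,0,0],[0.9,-0.32,0,0],[0.9,-0.32,0,0],[0.9,-0.32,0,0],[0.9,-0.32,0,0],[0.9,-0.32,0,0]]' 100
python3 -m handwheel '[[0.67,-0.24,0,-0.107],[0.67,-0.24,0,-0.107],[0.67,-0.24,0,-0.107],[0.67,-0.24,0,-0.107],[0.67,-0.24,0,-0.107],[0.67,-0.24,0,-0.107],[0.67,-0.24,0,-0.107],[0.67,-0.24,0,-0.107],[0.67,-0.24,0,-0.107],[0.67,-0.24,0,-0.107]]'
python3 - <<'E'
from h import *
from scipy.spatial.transform import Rotation as R
o=robot.get_obs(); c=vision.camera("wrist"); f=c["frame"]
print(o["position"],o["tool_rot"],o["q"],o["time"],o["ft_force"])
T=np.eye(4);T[:3,:3]=R.from_quat(o["tool_rot"]).as_matrix();T[:3,3]=o["position"];T=T@np.array(c["hand_eye"]); print(np.round(T,3))
cv2.imwrite("pics/w1.png",f[:,:,::-1])
g=f.astype(int); m=((g[:,:,0]>120)&(g[:,:,1]<70)&(g[:,:,2]<70)).astype(np.uint8)
n,l,s,cen=cv2.connectedComponentsWithStats(m)
for i in range(1,n):
    if s[i,4]>100:
        p=np.argwhere(l==i)[:,::-1].astype(np.int32); r=cv2.minAreaRect(p); print(s[i], r, hit(c,r[0][::-1],.097,T))
for d in vision.outline_of("wrist","block"): print("block",d["point"],d["conf"],hit(c,d["point"],.045,T))
E
```

```text
time: 1.6
position: [0.432, -0.4076, 0.2306]
tool_rot: [0.985, 0.171, -0.0, 0.0]
ft_force: [-0.2, -0.1, 0.1]
grip_width: 0.0872
grip_force: 0.0
time: 2.43
position: [0.5947, -0.2763, 0.2305]
tool_rot: [0.876, 0.483, -0.0, -0.0]
ft_force: [0.2, 0.5, -1.7]
grip_width: 0.0872
grip_force: 0.0
[ 0.59472915 -0.27630597  0.23054172] [ 8.75796216e-01  4.82680923e-01 -3.27478785e-04 -8.63405869e-05] [-6.04770080e-01  5.70211106e-01  1.34958696e+00 -5.41760683e-04
  1.22224131e+00 -4.12152020e-02] 2.4333 [ 0.23810628  0.50693762 -1.67907648]
[[ 0.845 -0.517 -0.133  0.629]
 [-0.534 -0.819 -0.208 -0.22 ]
 [-0.002  0.247 -0.969  0.383]
 [ 0.     0.     0.     1.   ]]
[284  99  35  20 312] ((301.07586669921875, 108.28965759277344), (18.673603057861328, 34.058773040771484), 86.633544921875) [ 0.62567133 -0.1959415   0.097     ]
[ 425  179  103   51 2484] ((474.59478759765625, 201.03912353515625), (48.95825958251953, 100.91758728027344), 82.69424438476562) [ 0.69649718 -0.31596277  0.097     ]
[315 195  28  61 716] ((327.89453125, 224.8479461669922), (26.648395538330078, 60.106937408447266), 2.12109637260437) [ 0.59790314 -0.27446233  0.097     ]
block [200.1, 324.2] 0.65 [ 0.60096452 -0.26448185  0.045     ]
```

View pics/w1.png

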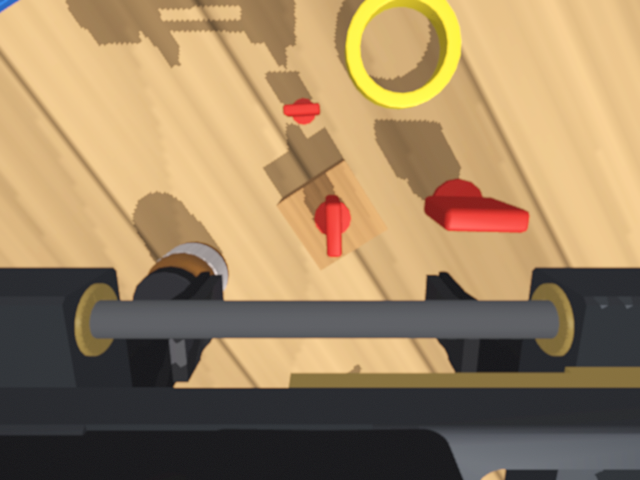

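Wrist view: the middle knob stands in the block with its wing top at about px (334,227) and collar at about (332,217), the wing running along the tool's x. The large knob is at (478,215) along the closing line, so I'll triangulate both.

Run:
```python
from h import *
from scipy.spatial.transform import Rotation as R
o=robot.get_obs(); w=vision.camera("wrist"); t=vision.camera("top")
T=np.eye(4);T[:3,:3]=R.from_quat(o["tool_rot"]).as_matrix();T[:3,3]=o["position"];T=T@np.array(w["hand_eye"])
def tri(pw,pt):
    A=np.array(T);B=np.array(t["cam_to_world"]);d1=A[:3,:3]@ray(w,pw);d2=B[:3,:3]@ray(t,pt);a=A[:3,3];b=B[:3,3]
    s=np.linalg.lstsq(np.c_[d1,-d2],b-a,rcond=None)[0];p,q=a+s[0]*d1,b+s[1]*d2;return np.round((p+q)/2,4),np.linalg.norm(p-q)
print("mid top",tri([226.5,334.5],[226.8,405.6]))
print("big top",tri([220,486],[171.5,437.5]))
for px,z in(([226.5,334.5],.097),([217,332.5],.051),([199,335],.097),([255,334.5],.097)): print(hit(w,px,z,T))
g=w["frame"].astype(int)
for r in range(200,256,9): print(r,[(x,tuple(g[r,x])) for x in range(312,352) if g[r,x,0]>110 and g[r,x,1]<70][::3])
```

```text
mid top (array([ 0.6005, -0.2814,  0.0828]), np.float64(0.0015840240649208795))
big top (array([ 0.7009, -0.3372,  0.0847]), np.float64(0.000763746360344748))
[ 0.60169725 -0.27775281  0.097     ]
[ 0.60010815 -0.27924502  0.051     ]
[ 0.61270197 -0.26072976  0.097     ]
[ 0.59020896 -0.2962352   0.097     ]
200 [(325, (np.int64(137), np.int64(63), np.int64(45))), (328, (np.int64(136), np.int64(32), np.int64(28))), (331, (np.int64(138), np.int64(32), np.int64(29))), (334, (np.int64(138), np.int64(33), np.int64(31))), (337, (np.int64(136), np.int64(32), np.int64(28)))]
209 [(317, (np.int64(162), np.int64(61), np.int64(45))), (320, (np.int64(174), np.int64(44), np.int64(40))), (323, (np.int64(170), np.int64(42), np.int64(39))), (326, (np.int64(201), np.int64(49), np.int64(42))), (329, (np.int64(239), np.int64(67), np.int64(58))), (340, (np.int64(225), np.int64(59), np.int64(51)))]
218 [(315, (np.int64(170), np.int64(49), np.int64(40))), (318, (np.int64(173), np.int64(43), np.int64(38))), (321, (np.int64(173), np.int64(43), np.int64(38))), (324, (np.int64(169), np.int64(42), np.int64(37))), (327, (np.int64(215), np.int64(54), np.int64(46))), (330, (np.int64(241), np.int64(68), np.int64(59))), (341, (np.int64(234), np.int64(69), np.int64(61)))]
227 [(318, (np.int64(219), np.int64(61), np.int64(53))), (321, (np.int64(171), np.int64(42), np.int64(39))), (324, (np.int64(169), np.int64(41), np.int64(36))), (327, (np.int64(212), np.int64(53), np.int64(46))), (330, (np.int64(241), np.int64(66), np.int64(59))), (341, (np.int64(230), np.int64(66), np.int64(57)))]
236 [(327, (np.int64(207), np.int64(58), np.int64(46))), (330, (np.int64(241), np.int64(69), np.int64(59)))]
245 [(327, (np.int64(202), np.int64(67), np.int64(49))), (330, (np.int64(241), np.int64(67), np.int64(60)))]
254 [(328, (np.int64(215), np.int64(54), np.int64(45)))]
```

```bash
python3 -m handwheel '[[0,0.02,0.1,0],[0,0.02,0.2,0],[0,0.02,0.3,0],[0,0.02,0.4,0],[0,0.02,0.47,0],[0,0.02,0.52,0],[0,0.02,0.545,0],[0,0.02,0.545,0],[0,0.02,0.545,0]]' 100
python3 -m handwheel '[[0,0,0,0],[0,0,0,0],[0,0,0,0],[0,0,0,0],[0,0,0,0],[0,0,0,0],[0,0,0,0],[0,0,0,0],[0,0,0,0],[0,0,0,0],[0,0,0,0],[0,0,0,0]]' 0 55
python3 - <<'E'
from h import *
c=vision.camera("wrist"); cv2.imwrite("pics/w2.png",c["frame"][:,:,::-1])
E
```

```text
time: 3.38
position: [0.6014, -0.2781, 0.0674]
tool_rot: [0.875, 0.484, 0.0, 0.0]
ft_force: [0.2, 0.3, -0.2]
grip_width: 0.0867
grip_force: 0.0
time: 4.38
position: [0.6012, -0.2776, 0.067]
tool_rot: [0.875, 0.484, -0.0, -0.0]
ft_force: [0.5, 0.5, 0.0]
grip_width: 0.0152
grip_force: 0.0
```

View pics/w2.png

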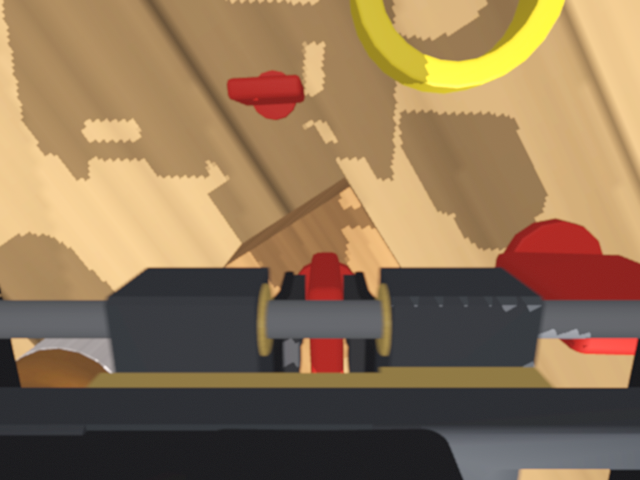

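The wing is centred between the nearly closed fingers at px (325,310). I'll finish closing and lift.

```bash
python3 -m handwheel '[[0,0,0,0],[0,0,0,0],[0,0,0,0],[0,0,0,0],[0,0,-0.03,0],[0,0,-0.1,0],[0,0,-0.2,0],[0,0,-0.3,0],[0,0,-0.4,0],[0,0,-0.5,0],[0,0,-0.55,0],[0,0,-0.55,0],[0,0,-0.55,0]]' 0 55
python3 - <<'E'
from h import *
from scipy.spatial.transform import Rotation as R
o=robot.get_obs(); print(o["q"],o["position"]); c=vision.camera("wrist"); cv2.imwrite("pics/w3.png",c["frame"][:,:,::-1])
E
```

```text
time: 5.52
position: [0.6013, -0.2777, 0.2333]
tool_rot: [0.875, 0.484, 0.0, 0.001]
ft_force: [-0.3, -0.7, -0.4]
grip_width: 0.0115
grip_force: 55.0
[-6.00976645e-01  5.75642044e-01  1.33064729e+00  1.92023843e-05
  1.23327149e+00 -4.13446086e-02] [ 0.60134525 -0.27767792  0.23327832]
```

View pics/w3.png

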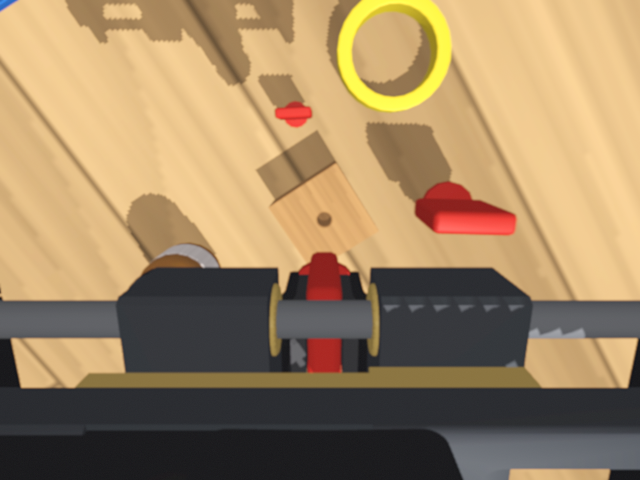

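The knob is held; the empty block hole shows at px (324,219). I'll carry it over the lid, winding the wrist back for the later turn.

```bash
python3 -m handwheel '[[0.55,-0.43,-0.3,-0.25],[0.55,-0.43,-0.3,-0.25],[0.55,-0.43,-0.3,-0.25],[0.55,-0.43,-0.3,-0.25],[0.55,-0.43,-0.3,-0.25],[0.55,-0.43,-0.3,-0.25],[0.55,-0.43,-0.3,-0.25],[0.55,-0.43,-0.3,-0.25],[0.55,-0.43,-0.3,-0.25],[0.55,-0.43,-0.3,-0.25],[0.55,-0.43,-0.3,-0.25],[0.55,-0.43,-0.3,-0.25],[0.55,-0.43,-0.3,-0.25],[0.55,-0.43,-0.3,-0.25]]'
python3 -m handwheel '[[0.437,0.547,0,-0.22],[0.437,0.547,0,-0.22],[0.437,0.547,0,-0.22],[0.437,0.547,0,-0.22],[0.437,0.547,0,-0.22],[0.437,0.547,0,-0.22],[0.437,0.547,0,-0.22],[0.437,0.547,0,-0.22],[0.437,0.547,0,-0.22],[0.437,0.547,0,-0.22],[0.437,0.547,0,-0.22],[0.437,0.547,0,-0.22],[0.437,0.547,0,-0.22],[0.437,0.547,0,-0.22]]'
python3 - <<'E'
from h import *
from scipy.spatial.transform import Rotation as R
o=robot.get_obs(); c=vision.camera("wrist"); f=c["frame"]
cv2.imwrite("pics/w4.png",f[:,:,::-1]); print(o["position"],o["tool_rot"],o["q"])
def TT(p,q):
    T=np.eye(4);T[:3,:3]=R.from_quat(q).as_matrix();T[:3,3]=p;return T
Tn=TT(o["position"],o["tool_rot"]);Tc=Tn@np.array(c["hand_eye"])
def dark(im,r,cc,rad=14,th=None):
    s=cv2.cvtColor(im,cv2.COLOR_RGB2GRAY)[r-rad:r+rad,cc-rad:cc+rad].astype(float); w=np.clip(np.percentile(s,50)*0.8-s,0,None)
    yy,xx=np.mgrid[r-rad:r+rad,cc-rad:cc+rad]; return [(yy*w).sum()/w.sum(),(xx*w).sum()/w.sum()]
b=cv2.imread("pics/w3.png")[:,:,::-1].copy(); pb=dark(b,219,324,11)
To=TT([.60134525,-.27767792,.23327832],[.875,.484,0,.001]); To[:3,:3]=R.from_quat([.875,.484,0,.0005]).as_matrix()
h=hit(c,pb,.045,To@np.array(c["hand_eye"])); print("block hole",pb,h,"in tool",(np.linalg.inv(To)@[*h,1])[:3]*1000)
for d in vision.look_for("wrist","pilot_hole"):
    p=hit(c,d["point"],.132,Tc); print(d["point"],d["conf"],p,"in tool mm",(np.linalg.inv(Tn)@[*p,1])[:3]*1000)
s=vision.camera("scene"); print(vision.look_for("scene","pilot_hole")); cv2.imwrite("pics/s4.png",cv2.resize(s["frame"][160:360,360:620],None,fx=3,fy=3,interpolation=cv2.INTER_CUBIC)[:,:,::-1])
E
```

```text
time: 6.73
position: [0.5783, -0.069, 0.3195]
tool_rot: [0.276, 0.961, 0.0, -0.003]
ft_force: [-0.6, 0.3, -0.6]
grip_width: 0.0116
grip_force: 55.0
time: 7.9
position: [0.5552, 0.1393, 0.3212]
tool_rot: [-0.398, 0.917, 0.0, -0.001]
ft_force: [-0.2, -0.4, -0.0]
grip_width: 0.0117
grip_force: 55.0
[0.55515611 0.13929396 0.32117971] [-3.98163975e-01  9.17313808e-01  3.48983965e-04 -8.39792154e-04] [ 5.06317914e-02  3.63972446e-01  1.44994300e+00  6.54794789e-05
  1.32949493e+00 -2.33920950e+00]
block hole [np.float64(220.1518899749157), np.float64(323.9055877519246)] [ 0.60092782 -0.28067171  0.045     ] in tool [ -2.6667372    1.07263145 188.28064367]
[176.5, 312.4] 0.63 [0.53734986 0.10791525 0.132     ] in tool mm [ 34.84314141  -8.66997824 189.21267304]
[{'point': [293.4, 486.5], 'conf': 0.9}]
```

View pics/w4.png

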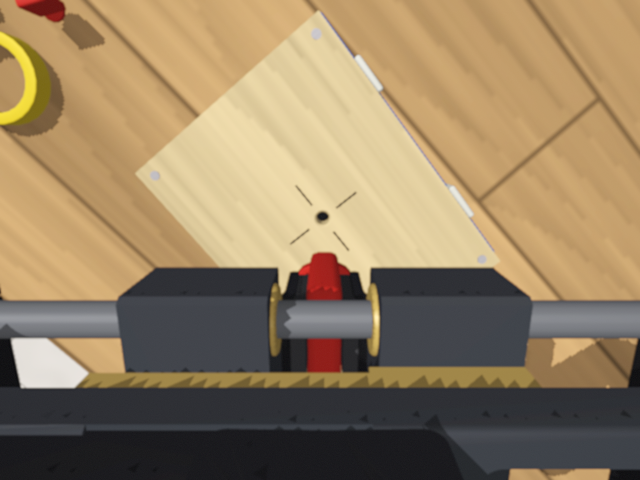

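The hole is at px (321.5,216.5); at the same height the block's hole was at (324,220). I'll refine this and shift to match.

Run:
```python
from h import *
from scipy.spatial.transform import Rotation as R
o=robot.get_obs(); c=vision.camera("wrist"); f=c["frame"]
T=np.eye(4);T[:3,:3]=R.from_quat(o["tool_rot"]).as_matrix();T[:3,3]=o["position"];Tc=T@np.array(c["hand_eye"])
r,k,rad=216,322,11
g=cv2.cvtColor(f,cv2.COLOR_RGB2GRAY)[r-rad:r+rad,k-rad:k+rad].astype(float); w=np.clip(np.median(g)*.8-g,0,None);yy,xx=np.mgrid[r-rad:r+rad,k-rad:k+rad]
p=[(yy*w).sum()/w.sum(),(xx*w).sum()/w.sum()]; h=hit(c,p,.132,Tc); print(p,h,(np.linalg.inv(T)@[*h,1])[:3]*1000)
# wing rows in grip: columns of red edges
for row in (262,275,285): 
    a=[x for x in range(300,350) if int(f[row,x,0])>100 and f[row,x,1]<80]; print(row,a[0],a[-1])
```

```text
[np.float64(215.64774327559496), np.float64(322.3208174904942)] [0.55497386 0.13838975 0.132     ] [  0.99086144  -0.2994453  189.91381648]
262 311 337
275 300 338
285 307 339
```

```bash
python3 -m handwheel '[[0.012,-0.0045,0.1,0],[0.012,-0.0045,0.2,0],[0.012,-0.0045,0.3,0],[0.012,-0.0045,0.38,0],[0.012,-0.0045,0.43,0],[0.012,-0.0045,0.45,0],[0.012,-0.0045,0.45,0],[0.012,-0.0045,0.45,0],[0.012,-0.0045,0.45,0]]'
python3 - <<'E'
from h import *
s=vision.camera("scene"); T=np.linalg.inv(np.array(s["cam_to_world"]))
def pr(p): q=s["K"]@(T@[*p,1])[:3]; return q[:2]/q[2]
o=robot.get_obs(); print(o["position"]); print("hole px", pr([.555,.1385,.132]))
cv2.imwrite("pics/s5.png",cv2.resize(s["frame"][210:330,405:565],None,fx=5,fy=5,interpolation=cv2.INTER_CUBIC)[:,:,::-1])
E
```

```text
time: 8.9
position: [0.5553, 0.1359, 0.1885]
tool_rot: [-0.4, 0.917, -0.001, 0.001]
ft_force: [0.3, -0.1, -0.7]
grip_width: 0.0118
grip_force: 55.0
[0.55525901 0.13585014 0.18859758]
hole px [477.99868782 279.79794666]
```

View pics/s5.png

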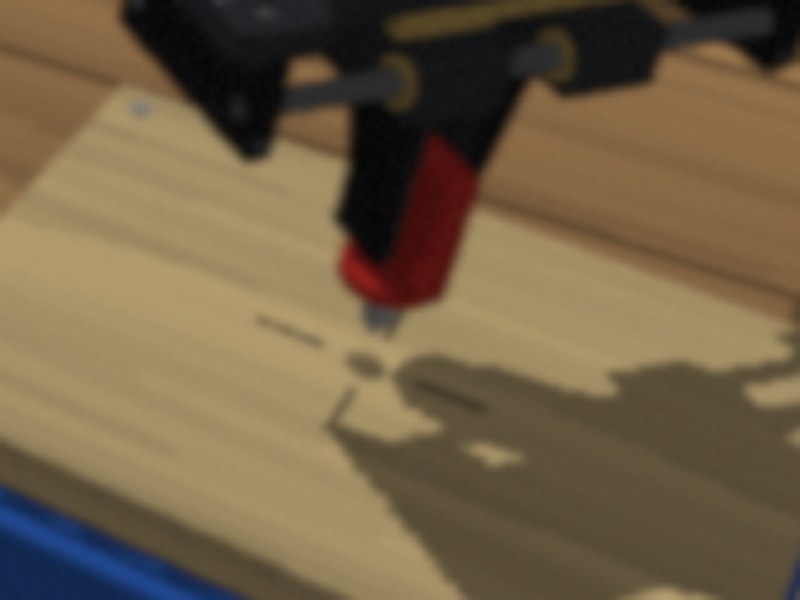

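The scene crop shows the screw just above the lid, tip at about scene px (481,277), and the hole at (478.4,282.6). I'll work out the lateral offset allowing for perspective.

Run:
```python
from h import *
s=vision.camera("scene"); M=np.array(s["cam_to_world"]);T=np.linalg.inv(M)
def pr(p): q=s["K"]@(T@[*p,1])[:3]; return q[:2]/q[2]
h=hit(s,[210+363/5,405+367/5],.132); print("hole by scene",h)
for z in(.012,.0165,.022,.034): print(z,(pr(h+[0,0,z])-[405,210])*5)
for d in([.001,0,0],[0,.001,0]): print(d,(pr(h+[0,0,.0165]+np.array(d))-pr(h+[0,0,.0165]))*5)
f=s["frame"]
for r in range(270,279): print(r,[tuple(int(v) for v in f[r,x]) for x in range(475,488)])
```

```text
hole by scene [0.56141685 0.1408753  0.132     ]
0.012 [375.47694077 334.43546117]
0.0165 [378.70085075 323.571931  ]
0.022 [382.67519461 310.17968222]
0.034 [391.47883611 280.51426796]
[0.001, 0, 0] [-0.8531793   1.77814046]
[0, 0.001, 0] [3.20611708 1.10041572]
270 [(156, 135, 96), (142, 120, 85), (116, 93, 69), (91, 63, 52), (80, 43, 40), (80, 36, 34), (83, 31, 30), (82, 27, 24), (83, 26, 22), (83, 25, 21), (82, 25, 20), (83, 30, 22), (87, 38, 28)]
271 [(159, 139, 98), (146, 128, 93), (118, 103, 79), (87, 74, 63), (75, 58, 57), (75, 54, 53), (76, 48, 47), (79, 46, 43), (82, 46, 40), (84, 45, 38), (88, 50, 37), (100, 65, 46), (111, 78, 55)]
272 [(159, 139, 99), (145, 128, 93), (116, 103, 80), (84, 77, 68), (72, 67, 65), (72, 65, 64), (75, 65, 63), (78, 65, 62), (82, 68, 60), (87, 69, 55), (100, 80, 59), (123, 101, 72), (139, 117, 82)]
273 [(159, 139, 99), (148, 130, 94), (122, 108, 83), (90, 82, 71), (74, 71, 69), (73, 70, 69), (74, 71, 69), (78, 72, 68), (83, 76, 66), (93, 82, 64), (116, 101, 74), (140, 122, 87), (154, 134, 94)]
274 [(161, 141, 100), (153, 134, 96), (133, 118, 87)
[... 319 characters left out ...]
29, 91), (157, 138, 97), (160, 139, 98)]
276 [(172, 151, 107), (170, 149, 106), (161, 141, 101), (147, 130, 95), (136, 121, 90), (134, 119, 89), (129, 114, 85), (117, 102, 75), (121, 106, 76), (140, 124, 88), (155, 136, 96), (160, 140, 99), (161, 141, 100)]
277 [(177, 154, 110), (176, 154, 110), (171, 150, 107), (165, 145, 104), (160, 141, 101), (156, 137, 98), (144, 127, 91), (133, 116, 83), (139, 122, 87), (152, 133, 94), (159, 139, 99), (161, 140, 99), (161, 142, 100)]
278 [(178, 156, 111), (176, 155, 110), (174, 153, 108), (173, 152, 108), (172, 150, 107), (168, 147, 105), (162, 142, 101), (157, 138, 98), (160, 140, 99), (163, 142, 101), (163, 142, 101), (163, 143, 101), (162, 142, 100)]
```

The lateral match is within about 0.5 mm, so I'll lower in steps and watch the force.

```bash
python3 -m handwheel '[[0,0,0.02,0],[0,0,0.04,0],[0,0,0.05,0],[0,0,0.05,0],[0,0,0.05,0]]'
python3 -m handwheel '[[0,0,0.01,0],[0,0,0.02,0],[0,0,0.03,0],[0,0,0.03,0],[0,0,0.03,0]]'
```

```text
time: 9.42
position: [0.5542, 0.1364, 0.1715]
tool_rot: [-0.4, 0.917, 0.001, 0.0]
ft_force: [2.7, 3.2, -3.2]
grip_width: 0.0116
grip_force: 55.0
time: 9.83
position: [0.5546, 0.1365, 0.1627]
tool_rot: [-0.4, 0.917, 0.0, 0.001]
ft_force: [2.0, 4.5, -1.7]
grip_width: 0.0118
grip_force: 55.0
```

It is in the hole. The wall pushes sideways toward +x/+y, so I'll ease that way while going deeper.

```bash
python3 -m handwheel '[[-0.0035,0.001,0,0],[-0.0035,0.001,0.005,0],[-0.0035,0.001,0.01,0],[-0.0035,0.001,0.01,0],[-0.0035,0.001,0.01,0]]'
python3 -m handwheel '[[0,0,0.005,0],[0,0,0.01,0],[0,0,0.01,0],[0,0,0.01,0]]'
```

```text
time: 10.25
position: [0.5545, 0.1367, 0.1598]
tool_rot: [-0.4, 0.917, -0.0, -0.0]
ft_force: [1.6, 3.4, -1.4]
grip_width: 0.0116
grip_force: 55.0
time: 10.58
position: [0.5547, 0.1367, 0.1576]
tool_rot: [-0.4, 0.917, -0.0, 0.0]
ft_force: [0.3, 2.1, 4.3]
grip_width: 0.0118
grip_force: 55.0
```

```bash
python3 -m handwheel '[[-0.001,0.001,0.003,0],[-0.001,0.001,0.003,0],[-0.001,0.001,0.003,0],[-0.001,0.001,0.003,0]]'
python3 -m handwheel '[[0,0,0.002,0],[0,0,0.002,0],[0,0,0.002,0]]'
```

```text
time: 10.92
position: [0.5547, 0.1368, 0.1573]
tool_rot: [-0.4, 0.917, -0.001, 0.0]
ft_force: [-1.4, 1.1, 7.8]
grip_width: 0.0118
grip_force: 55.0
time: 11.17
position: [0.5547, 0.1368, 0.1571]
tool_rot: [-0.4, 0.917, -0.001, 0.0]
ft_force: [-2.0, 1.7, 9.9]
grip_width: 0.0113
grip_force: 55.0
```

```bash
python3 -m handwheel '[[0,0,0.004,0],[0,0,0.007,0],[0,0,0.009,0],[0,0,0.009,0],[0,0,0.009,0]]'
python3 -m handwheel '[[0,0,0.0006,0.02],[0,0,0.0011,0.04],[0,0,0.0016,0.06],[0,0,0.0021,0.08],[0,0,0.0027,0.1],[0,0,0.0027,0.1]]'
```

```text
time: 11.58
position: [0.5548, 0.1368, 0.156]
tool_rot: [-0.4, 0.916, -0.001, 0.001]
ft_force: [-4.0, 1.1, 18.9]
grip_width: 0.0116
grip_force: 55.0
time: 12.08
position: [0.5538, 0.1384, 0.1551]
tool_rot: [-0.095, 0.996, 0.001, -0.0]
ft_force: [-4.8, 5.3, 20.0]
grip_width: 0.0116
grip_force: 55.0
```

The knob's axis sits about 2.9 mm off the TCP, as measured, so the turn must go around that axis. I'll work out the shifts.

```bash
python3 -c "
import numpy as np
c=np.array([-2.67,1.07]);b=np.array([1.14,1.36])
for t in np.arange(0,.281,.04):
  a=2*np.pi*t;R=np.array([[np.cos(a),-np.sin(a)],[np.sin(a),np.cos(a)]]);s=(b+c-R@c)/300;print(round(t,2),s.round(4),round(t*8/300,4))
  if t>.27: e=R.T@((b+c-R@c)-b);
"
```

```text
0.0 [0.0038 0.0045] 0.0
0.04 [0.0044 0.0069] 0.0011
0.08 [0.0044 0.0093] 0.0021
0.12 [0.0038 0.0116] 0.0032
0.16 [0.0027 0.0137] 0.0043
0.2 [0.001  0.0155] 0.0053
0.24 [-0.001   0.0168] 0.0064
0.28 [-0.0033  0.0175] 0.0075
```

```bash
python3 -m handwheel '[[0.004,0.0057,0.0005,0.02],[0.0044,0.0069,0.0011,0.04],[0.0044,0.0081,0.0016,0.06],[0.0044,0.0093,0.0021,0.08],[0.0041,0.0105,0.0027,0.1],[0.0038,0.0116,0.0032,0.12],[0.0033,0.0127,0.0037,0.14],[0.0027,0.0137,0.0043,0.16],[0.0027,0.0137,0.0043,0.16]]'
```

```text
time: 12.83
position: [0.5541, 0.1422, 0.1541]
tool_rot: [0.397, 0.918, 0.002, 0.001]
ft_force: [-3.4, 5.6, 18.1]
grip_width: 0.0115
grip_force: 55.0
```

```bash
python3 -c "
import numpy as np
P=[(554.8,136.8),(553.8,138.4),(554.1,142.2)];A=[];B=[]
def ax(ph): ph=np.radians(ph);return np.array([[np.cos(ph),np.sin(ph)],[np.sin(ph),-np.cos(ph)]])
for p,ph in zip(P,(227.1,190.9,133.2)):
  A.append(np.c_[np.eye(2),-ax(ph)]);B+=p
x,r,*_=np.linalg.lstsq(np.vstack(A),B,rcond=None);print(x,r);c=x[2:]
M=ax(133.2);b=M.T@[-3.4,5.6]/3.7;print('force corr',b)
for t in np.arange(0,.321,.04):
  a=2*np.pi*t;R=np.array([[np.cos(a),-np.sin(a)],[np.sin(a),np.cos(a)]]);s=(b*.7+c-R@c)/300;print(round(t,2),s.round(4),round(t*8/300,4))
"
```

```text
[ 5.57062175e+02  1.39803148e+02 -3.66115772e+00  5.55569948e-01] [0.12812429]
force corr [1.73234716 0.36620823]
0.0 [0.004  0.0009] 0.0
0.04 [0.0041 0.0039] 0.0011
0.08 [0.0034 0.007 ] 0.0021
0.12 [0.002  0.0097] 0.0032
0.16 [-0.0001  0.012 ] 0.0043
0.2 [-0.0026  0.0137] 0.0053
0.24 [-0.0055  0.0148] 0.0064
0.28 [-0.0086  0.015 ] 0.0075
0.32 [-0.0117  0.0145] 0.0085
```

```bash
python3 -m handwheel '[[0.004,0.0024,0.0015,0.02],[0.0041,0.0039,0.0025,0.04],[0.0038,0.0055,0.003,0.06],[0.0034,0.007,0.0036,0.08],[0.0027,0.0084,0.0041,0.1],[0.002,0.0097,0.0047,0.12],[0.001,0.0109,0.0052,0.14],[-0.0001,0.012,0.0058,0.16],[-0.0001,0.012,0.0058,0.16]]'
python3 -c "import sys;sys.path.insert(0,'.')
from rig import robot;o=robot.get_obs();print(o['q'],o['position'],o['moment'])"
```

```text
time: 13.58
position: [0.5578, 0.1437, 0.1529]
tool_rot: [0.79, 0.614, 0.003, 0.002]
ft_force: [-2.0, 3.0, 20.1]
grip_width: 0.0118
grip_force: 55.0
[ 5.83028633e-02  5.60597085e-01  1.63567210e+00 -1.02741045e-04
  9.39196217e-01  3.08049553e-01] [0.55777314 0.14372089 0.15291091] [0.50391369 0.35643784 0.00299069]
```

```bash
python3 -m handwheel '[[0.0015,0,0.0005,0.02],[0.0015,0.0015,0.0011,0.04],[0.0012,0.003,0.0016,0.06],[0.001,0.0046,0.0021,0.08],[0.0002,0.006,0.0027,0.1],[-0.0005,0.0073,0.0032,0.12],[-0.0015,0.0085,0.0035,0.14],[-0.0026,0.0096,0.0037,0.16],[-0.0026,0.0096,0.0037,0.16]]'
```

```text
time: 14.33
position: [0.5611, 0.1409, 0.1527]
tool_rot: [0.987, 0.158, 0.004, 0.002]
ft_force: [-1.3, -0.8, 24.8]
grip_width: 0.0115
grip_force: 55.0
```

The force rose while the sink stopped, so it's probably flush. I'll do another short turn without extra push to confirm, then take a look.

```bash
python3 -m handwheel '[[0,0.0015,0,0.02],[0,0.003,0,0.04],[-0.0003,0.0046,0,0.06],[-0.0006,0.0061,0,0.08],[-0.0013,0.0075,0,0.1],[-0.002,0.0088,0,0.12],[-0.002,0.0088,0,0.12]]'
python3 - <<'E'
from h import *
s=vision.camera("scene"); print(robot.get_obs()["q"])
cv2.imwrite("pics/s6.png",cv2.resize(s["frame"][230:310,425:535],None,fx=7,fy=7,interpolation=cv2.INTER_CUBIC)[:,:,::-1])
E
```

```text
time: 14.92
position: [0.5612, 0.1384, 0.1527]
tool_rot: [0.976, -0.217, 0.004, -0.0]
ft_force: [-2.3, 0.1, 23.7]
grip_width: 0.0117
grip_force: 55.0
[ 0.04969775  0.5630176   1.63131703 -0.00252956  0.93978201  2.05658993]
```

View pics/s6.png

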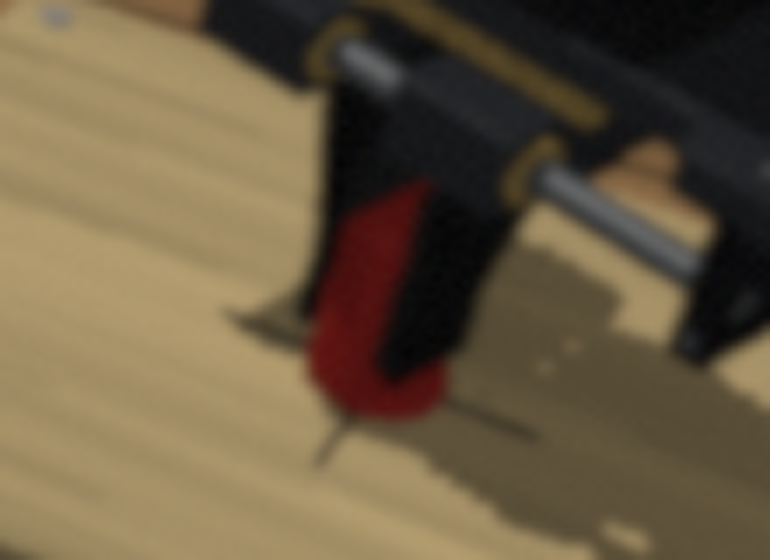

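The collar sits on the lid and the extra turn did not sink it further, so it's flush. I'll relax the push, open and retreat.

```bash
python3 -m handwheel '[[0,0,-0.005,0],[0,0,-0.01,0],[0,0,-0.016,0],[0,0,-0.016,0],[0,0,-0.016,0]]'
python3 -m handwheel '[[0,0,0,0],[0,0,0,0],[0,0,0,0],[0,0,0,0],[0,0,0,0],[0,0,0,0],[0,0,0,0],[0,0,0,0]]' 80
python3 -m handwheel '[[0,0,-0.05,0],[0,0,-0.15,0],[0,0,-0.28,0],[0,0,-0.4,0],[0,0,-0.5,0],[0,0,-0.5,0],[0,0,-0.5,0],[0,0,-0.5,0]]'
python3 - <<'E'
from h import *
s=vision.camera("scene"); print(vision.look_for("scene","knob"))
w=vision.camera("wrist")["frame"]; a=cv2.resize(s["frame"][230:310,425:535],(550,400),interpolation=cv2.INTER_CUBIC)
b=cv2.resize(w[160:300,220:420],(250,175)); b=cv2.copyMakeBorder(b,0,225,0,0,cv2.BORDER_CONSTANT)
cv2.imwrite("pics/s7.png",np.hstack([a,b])[:,:,::-1])
E
```

```text
time: 15.38
position: [0.5601, 0.1384, 0.154]
tool_rot: [0.977, -0.215, 0.002, 0.0]
ft_force: [2.2, -0.9, 9.2]
grip_width: 0.0118
grip_force: 55.0
time: 16.05
position: [0.5583, 0.1394, 0.1525]
tool_rot: [0.977, -0.215, -0.0, 0.0]
ft_force: [-0.3, -0.6, 0.3]
grip_width: 0.057
grip_force: 0.0
time: 16.72
position: [0.5577, 0.1393, 0.3021]
tool_rot: [0.977, -0.215, -0.001, 0.0]
ft_force: [-0.1, 0.4, -0.8]
grip_width: 0.0699
grip_force: 0.0
[{'point': [260.4, 203.5], 'conf': 0.86}, {'point': [269.9, 481.5], 'conf': 0.58}, {'point': [281.5, 285.1], 'conf': 0.51}]
```

View pics/s7.png

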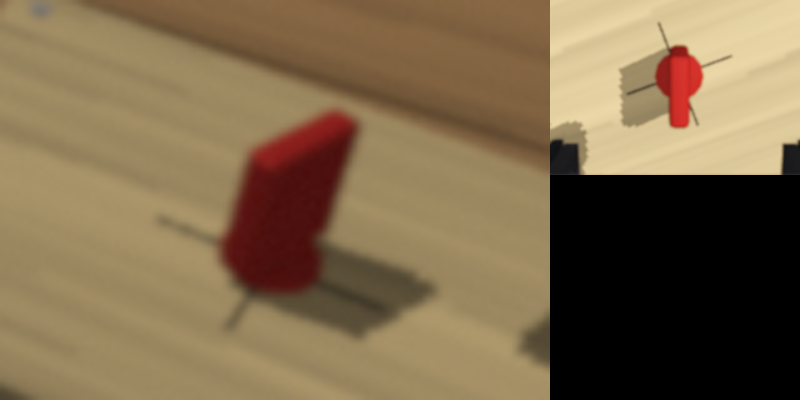

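The knob stands upright, centred on the four marks, with its collar on the lid and the gripper clear.

```bash
python3 -c "
from rig import job;print(job.hand_in())"
```

```text
the job is handed in; nothing more can be done
None
```

The mid-sized red knob is screwed into the pilot hole with its collar flush on the lid, released and handed in; every force reading stayed below 25 N, and the jar, tape roll and screwdriver were left alone. The hand-in returned no verdict.

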